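Pack the tin in the picnic box and lock its hasp

TASK

Pack the picnic box: stand the small food tin that is in front of the hob upright on the floor of the box, then push the lid fully shut, swing the steel hasp over until it lies flat on the lid with the brass wing standing up through its slot, and finally turn the wing a quarter turn clockwise, to its stop, so that it locks the hasp down. Leave the mustard jar and the yoghurt pot in front of the hob standing where they are.

Things in the scene. Friction and masses are not known exactly. Their poses are not given: they have to be found in the camera images.
- picnic_box: fixed plywood box, 160 x 160 x 95 mm; origin at the centre of its underside, x from its front (robot side) to its back, z up. Front wall: solid rail 30 mm thick (x -80 to -50), 95 mm high, flush with the shut lid; other walls 8 mm thick, 85 mm high. Inside: x -50 to +72, y -72 to +72 mm, floor at z = 6 mm, 79 mm deep under the lid. Lid, hasp and wing are centred on y = 0
- lid (a joint): angle (rad) of the plywood lid, 128 x 160 x 10 mm. Hinge axis along the box's y at x = +80, z = 85 mm (lid's underside). 0 = shut (covers x -48 to +80, top at z = 95 mm), grows as the front edge rises, 1.57 = upright, limit 1.7. Stiff hinge, stays at any angle; about 2 to 4 N at the free edge moves it: push its outer (back) face forward and down
- lid_edge (a point): middle of the lid's free edge, on its outer (upper when shut) face, 128 mm from the hinge
- hasp (a joint): angle (rad) of the steel hasp, a strap 36 mm wide, 4 thick, 84 long, pivoted on the front rail (axis along the box's y at x = -68, z = 100 mm). 0 = flat on the lid, pointing to the back (top at z = 100.5 mm), 1.57 = upright, more = leaning to the front, limit 2.3. Stays at any angle; under 2 N at its tip swings it. Slot 14 mm wide, 22 to 61 mm from the pivot; its end from 61 to 84 mm is solid
- hasp_tip (a point): middle of the rolled free end of the hasp (8 mm thick), 84 mm from the pivot
- wing (a joint): angle (rad) of the brass wing (turn button) on the lid's outer face, 20 mm from the free edge (box x = -28 mm when shut): blade 26 mm long, 9 thick, 7 to 30 mm above the lid (top at z = 125 mm when shut) on a thin stem. 0 = blade along the box's x, in line with the hasp's slot, so the hasp passes over it; turns clockwise from above to the stop at 1.57 = across the slot; takes 0.03 Nm
- wing_top (a point): centre of the wing's top
- tin: small food tin with a blue, white and red paper wrap, 57 mm diameter, 72 mm high, about 0.18 kg, in the row of three things in front of the hob; origin at the centre of its base, z up
- mustard: mustard jar with grey lid, 64 mm diameter, 90 mm high, standing in front of the hob; origin at the centre of its base; leave it alone
- yoghurt: white yoghurt pot with red fruit, 72 mm wide, 71 mm high, standing in front of the hob; origin at the centre of its base; leave it alone

How it is judged:
On the way, in this order (a step that is already met when the one before it is completed fails the run):
1. the tin stands upright on the box's floor, released, with the lid still open (x of tin in the frame of picnic_box between -0.05 and 0.072 m and y of tin in the frame of picnic_box between -0.072 and 0.072 m and z of tin in the frame of picnic_box below 0.012 m and angle between tin's own z axis and vertical below 0.15 rad and contact force between the fingers and tin below 0.1 N and value of joint lid above 0.5 rad), for 0.2 s.
2. the lid is shut (within 0.05 rad) while the hasp still stands off it (value of joint lid below 0.05 rad and value of joint hasp above 0.3 rad), for 0.2 s.
3. the hasp lies flat on the shut lid (within 0.08 rad) over the wing, which is still in line with the slot (within 0.4 rad) (value of joint lid below 0.05 rad and value of joint hasp below 0.08 rad and value of joint wing below 0.4 rad), for 0.2 s.
At the end, for the whole second after the job is handed in: Wing turned at least 1.35 rad, hasp within 0.08 rad of flat, lid within 0.05 rad of shut; tin at rest in the box, base within 6 mm of its floor and within 0.15 rad of upright. Mustard jar and yoghurt pot never moved over 30 mm or tilted over 0.3 rad (value of joint wing above 1.35 rad and value of joint hasp below 0.08 rad and value of joint lid below 0.05 rad and x of tin in the frame of picnic_box between -0.05 and 0.072 m and y of tin in the frame of picnic_box between -0.072 and 0.072 m and z of tin in the frame of picnic_box below 0.012 m and angle between tin's own z axis and vertical below 0.15 rad and linear speed of tin below 0.02 m/s); the robot touches nothing.
It fails at once if the mustard jar is moved more than 30 mm or tipped (distance of mustard from where it was at the start of the episode above 0.03 m or angle between mustard's own z axis and vertical above 0.3 rad).
It fails at once if the yoghurt pot is moved more than 30 mm or tipped (distance of yoghurt from where it was at the start of the episode above 0.03 m or angle between yoghurt's own z axis and vertical above 0.3 rad).
It also fails if it takes over 72 s, if anything falls off the work surface, if the arm or the gripper's body presses on something with over 40 N, if the wrist force passes 120 N, or if a joint passes its speed limit or range.

ROBOT

A 6-joint arm with a two-finger parallel gripper is mounted at the origin on a cart in front of the work surface, level with it; the furniture and walls round the work are solid. World frame = base frame: x ahead of the robot, y to its left, z up, the work surface at z = 0. Lengths are in m, angles in rad, forces in N, time in s.
With the tool pointing down it reaches from about 0.3 to 0.875 m from the base axis. Payload 6.4 kg.
Tool frame: the origin (TCP) lies where the fingers leave the gripper's body, on its centre line; the fingertips stand 73 mm ahead of it and the grasp point (between the pads) lies 54 mm ahead of it; z points along the fingers, y is the line along which they close (so a half turn about z gives the same grasp; the last joint's range is limited). The gripper opens to 85 mm and grips with 20 to 120 N. Pads are 22 mm wide; open, the fingers measure 114 mm over their backs; the gripper's body (76 mm by 85 mm) begins 54 mm behind the grasp point. The pads swing forward as they close: fully open they stand 13 mm farther back than shut.
Start: joints at [0.895, 0.181, 1.607, -0, 1.354, -0.206], TCP at [0.26, 0.513, 0.304] pointing down, gripper open.
Joint ranges: [-2.99, 2.99], [-0.89, 2.07], [0.3, 2.58], [-1.14, 4.28], [0, 2.63], [-3.12, 3.12]. Speed limits (rad/s): [2.57, 2.57, 3.01, 3.14, 3.14, 3.14].

INTERFACE

Orientations are given as a unit quaternion [w, x, y, z].
In Python, from bench import ctrl gives the robot as it stands.
- The arm moves only by the tool carry_out, never from a script. Its argument "steps" is one flat list of numbers, 7 for each row, row after row: the shift along the tool's x, y, z in m, then the turn, a rotation vector about the tool's x, y, z in rad, then the opening, from 0 (shut) to 1 (fully open). In form: [dx, dy, dz, wx, wy, wz, claw, dx, dy, dz, wx, wy, wz, claw, ...]. A call has 1 to 20 rows; each row is the pose to reach, as a shift and turn from the pose commanded when the call began, along the tool's axes at that moment; what a row does not reach only later rows make up. A row lasts 1/10 s, in which the tool goes at most 50 mm and 8.59 degrees, less where a joint would pass 70% of its speed; a pose out of reach is approached as far as the arm can. A call with a gripper value outside its range is refused whole. The fingers move at their own pace and stop on an object; the grip force is fixed at half the most. Time passes only in rows, so rows that repeat a pose let the fingers close. It gives the time, the measured TCP pose, the force, the opening and the grip force at its end, in the units of the state.
- ctrl.get_obs(): the state, without advancing time (a new reading comes with each control period).
- ctrl.camera(name): name is "scene" or "top" or "wrist"; returns the picture (384x512x3 uint8, red, green, blue); there is no depth.
- ctrl.camera_params(name): a dict with "vertical_fov" (degrees; the focal length in pixels is half the picture's height over the tangent of half this angle, whatever the lens; pixels are square), "cx", "cy" (the principal point, pixels), "cam_to_world" (4x4, takes a point from camera to world coordinates); the wrist camera has in their place "hand_eye" (4x4, takes a point from camera to tool coordinates, whose origin is the TCP and whose axes are the flange's). Camera axes: x right, y down, z forward; pixel columns grow to the right and rows downward; lengths in m; the calibration is good to about 2 mm. The wrist camera is an equidistant fisheye: a pixel r from the principal point sees the ray r / f radians off the axis. A picture is of the moment at which its call begins: read the wrist's pose just before it. camera_params takes no time and is no camera call.
- ctrl.hand_in(): hands the job in; it is judged then, once.
The state is a dict: "time_s": time; "q": joint angles; "dq": joint speeds; "joint_efforts": joint torques, N m; "eef_pos": TCP position; "eef_rot": TCP orientation; "wrist_force": force on the tool from outside, world axes, zero at the start; "torque": the same for the moment, N m; "opening": opening from 0.0 (shut) to 1.0 (fully open); "grasp_force": force on a finger pad.
Only numpy, scipy, OpenCV 4.12 (cv2) and the standard library are available. Lean on these libraries where they do the work, as an engineer would, in place of code of your own. Each camera call takes 0.05 s, during which the arm holds its last target. There are 200 camera calls.

## Working session

There is one attempt and no reset: what is moved stays moved. The work goes in short steps, Python scripts to look and compute and a tool call to move; the robot and the scene stay as the last step left them, time stands still between calls to the robot, and variables do not carry over. Pictures are saved under pics/ and viewed, at most 10 in all, crops included, and the job is handed in when it is done.

Besides the shell and the picture viewer there is one more tool, called after "Call:" by a JSON object that holds its "method" and its "body". carry_out: Moves the arm, as the interface text tells. Its arguments: {"type":"object","properties":{"steps":{"type":"array"}},"required":["steps"]}

```bash
mkdir -p pics; ls
cat > h.py <<'E'
import numpy as np, cv2
from bench import ctrl
from scipy.spatial.transform import Rotation as R
def save(n,f): cv2.imwrite(f'pics/{f}.png',cv2.cvtColor(ctrl.camera(n),cv2.COLOR_RGB2BGR))
def T_cam(n):
    p=ctrl.camera_params(n)
    if n!='wrist': return p,np.array(p['cam_to_world'])
    o=ctrl.get_obs(); T=np.eye(4); w,x,y,z=o['eef_rot']; T[:3,:3]=R.from_quat([x,y,z,w]).as_matrix(); T[:3,3]=o['eef_pos']
    return p,T@np.array(p['hand_eye'])
def ray(n,u,v):
    p,T=T_cam(n); f=192/np.tan(np.radians(p['vertical_fov']/2)); a=np.array([u-p['cx'],v-p['cy']])/f
    if n=='wrist':
        r=np.linalg.norm(a); d=np.r_[a/max(r,1e-9)*np.sin(r),np.cos(r)]
    else: d=np.r_[a,1]
    return T[:3,3],T[:3,:3]@d
def atz(n,u,v,z):
    o,d=ray(n,u,v); return o+d*(z-o[2])/d[2]
def proj(n,P):
    p,T=T_cam(n); f=192/np.tan(np.radians(p['vertical_fov']/2)); c=np.linalg.inv(T)@np.r_[P,1]; c=c[:3]
    if n=='wrist':
        s=np.hypot(c[0],c[1]); k=np.arctan2(s,c[2])/max(s,1e-9)
    else: k=1/c[2]
    return np.array([p['cx'],p['cy']])+f*k*c[:2]
def tri(n1,uv1,n2,uv2):
    (o1,d1),(o2,d2)=ray(n1,*uv1),ray(n2,*uv2); A=np.c_[d1,-d2]; s=np.linalg.lstsq(A,o2-o1,rcond=None)[0]
    a,b=o1+d1*s[0],o2+d2*s[1]; return (a+b)/2,np.linalg.norm(a-b)
E
python3 - <<'E'
from h import *
for n in('scene','top'):
    save(n,n+'0'); p,T=T_cam(n); print(n,p['vertical_fov'],T.round(3).tolist())
a=[cv2.imread(f'pics/{n}0.png') for n in('scene','top')]
cv2.imwrite('pics/s0.png',cv2.resize(a[0],(800,600))); cv2.imwrite('pics/t0.png',cv2.resize(a[1],(800,600)))
print(ctrl.get_obs())
E
```

```text
pics
scene 43.82034882387606 [[0.831, -0.343, 0.438, -0.025], [-0.556, -0.513, 0.654, -0.797], [0.0, -0.787, -0.617, 0.849], [0.0, 0.0, 0.0, 1.0]]
top 45.60296711349274 [[-0.026, -0.987, 0.161, 0.298], [-1.0, 0.025, -0.009, 0.004], [0.005, -0.161, -0.987, 1.446], [0.0, 0.0, 0.0, 1.0]]
{'time_s': 0.1, 'q': array([ 8.94695451e-01,  1.81469366e-01,  1.60788087e+00,  1.17968764e-06,
        1.35379081e+00, -2.06311057e-01]), 'dq': array([-0.0005721 ,  0.00015029, -0.00206085,  0.00217283, -0.00125151,
       -0.00084238]), 'joint_efforts': array([-4.47873381e-04, -4.45875371e+01, -3.52240026e+01, -2.45367419e-04,
        4.10529727e-03,  2.32067379e-05]), 'eef_pos': array([0.2600552 , 0.51241692, 0.3030858 ]), 'eef_rot': array([-3.31125809e-04,  2.32740836e-01,  9.72538484e-01, -6.99810855e-04]), 'wrist_force': array([-0.40798005,  0.29856466,  0.04802827]), 'torque': array([ 0.00598969,  0.0580292 , -0.00075921]), 'grasp_force': 0.0, 'opening': 1.000382962162185}
```

View pics/s0.png

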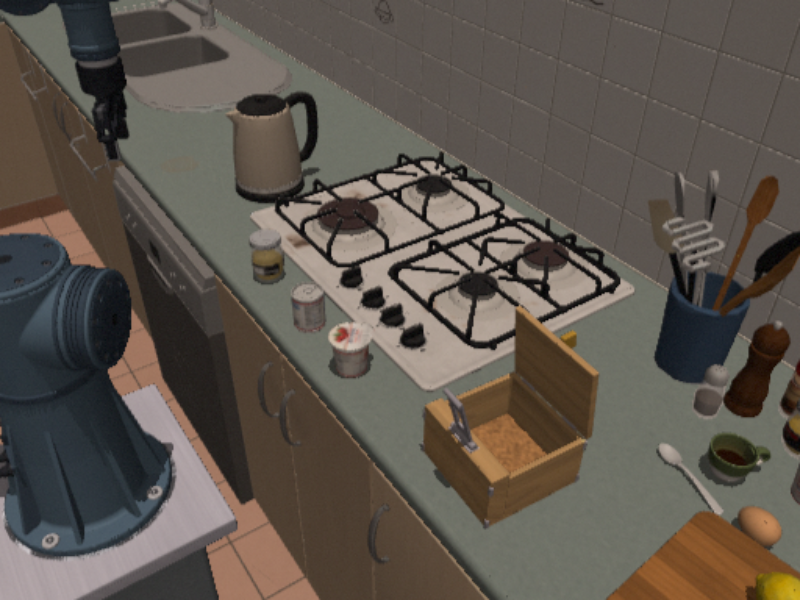

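View pics/t0.png

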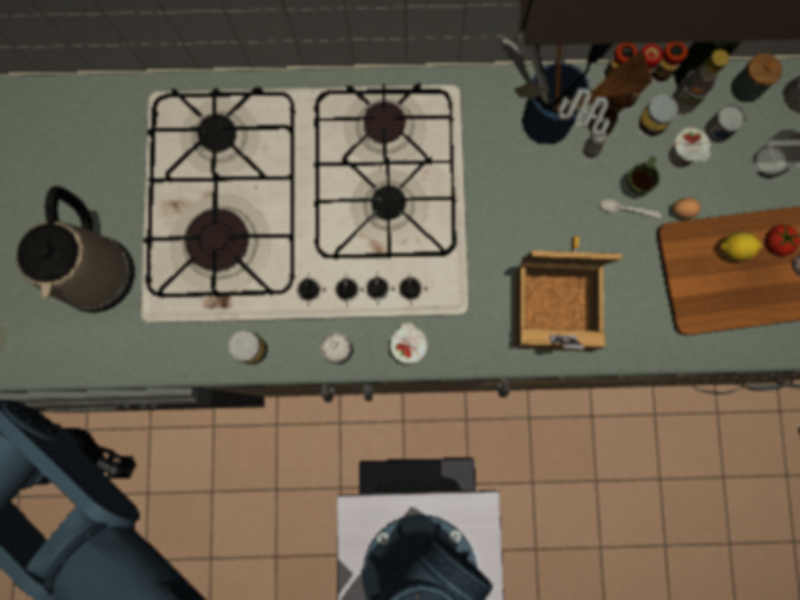

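The scene view shows the row mustard (267,255), tin (308,305) and yoghurt (350,348), with the box open near (520,440), lid upright and hasp standing. In the top view the tin's top is at (336,347), and the box's front rail runs from (519,346) to (604,347), both in 800-px scale.

Run:
```python
from h import *
k=1/1.5625
def t(u,v,z): return atz('top',u*k,v*k,z).round(4)
print('tin',t(337,346,.072),'must',t(244,347,.09),'yog',t(408,345,.071))
for n,u,v in(('FL',519,346),('FR',604,347)): print(n,t(u,v,.095))
print('FLtop back of rail',t(521,331,.095),t(603,331,.095))
print('lid edge top l/r',t(526,252,.21),t(619,258,.21), 'wing',t(575,242,.193))
def s(u,v,z): return atz('scene',u*k,v*k,z).round(4)
print('scene FL top',s(425,405,.095),'FR top',s(488,492,.095),'FR bottom',s(490,523,0),'BR top',s(581,446,.085),'BL lid top',s(518,309,.213),s(596,372,.213))
print('tin top s',s(307,291,.072))
```

```text
tin [0.4365 0.1481 0.072 ] must [0.4373 0.323  0.09  ] yog [0.435  0.0111 0.071 ]
FL [ 0.4253 -0.1997  0.095 ]
FR [ 0.4193 -0.3613  0.095 ]
FLtop back of rail [ 0.4539 -0.205   0.095 ] [ 0.4499 -0.3614  0.095 ]
lid edge top l/r [ 0.5814 -0.2031  0.21  ] [ 0.5664 -0.3677  0.21  ] wing [ 0.6016 -0.2954  0.193 ]
scene FL top [ 0.4296 -0.2071  0.095 ] FR top [ 0.4061 -0.3733  0.095 ] FR bottom [ 0.4295 -0.3613  0.    ] BR top [ 0.5648 -0.3781  0.085 ] BL lid top [ 0.5736 -0.2212  0.213 ] [ 0.5693 -0.3716  0.213 ]
tin top s [0.435  0.1493 0.072 ]
```

```bash
cat >> h.py <<'E'
def rel(pos,Rw=None,yaw=90):
    """rows' dx..wz to reach tool pos with tool down and tool y at yaw deg (world), or Rw"""
    o=ctrl.get_obs(); w,x,y,z=o['eef_rot']; C=R.from_quat([x,y,z,w])
    if Rw is None:
        a=np.radians(yaw); Y=np.array([np.cos(a),np.sin(a),0]); Z=np.array([0,0,-1.]); Rw=R.from_matrix(np.c_[np.cross(Y,Z),Y,Z])
    return np.r_[C.inv().apply(np.array(pos)-o['eef_pos']),(C.inv()*Rw).as_rotvec()].round(4).tolist()
E
python3 -c "
from h import *
print(rel([.36,.148,.22]))"
```

```text
[-0.2541, -0.2796, 0.0834, -0.0014, -0.0007, -0.4698]
```

```bash
python3 -c "
from h import *
print(rel([.436,.148,.22]));print(np.array(ctrl.camera_params('wrist')['hand_eye']).round(3))"
```

```text
[-0.3219, -0.2452, 0.0834, -0.0014, -0.0007, -0.4698]
[[-0.    -0.963 -0.27   0.067]
 [ 1.     0.    -0.002 -0.   ]
 [ 0.002 -0.27   0.963 -0.071]
 [ 0.     0.     0.     1.   ]]
```

Call:
{"method": "carry_out", "body": {"steps": [-0.322, -0.245, 0.0, 0, 0, -0.47, 1, -0.322, -0.245, 0.0, 0, 0, -0.47, 1, -0.322, -0.245, 0.0, 0, 0, -0.47, 1, -0.322, -0.245, 0.0, 0, 0, -0.47, 1, -0.322, -0.245, 0.0, 0, 0, -0.47, 1, -0.322, -0.245, 0.0, 0, 0, -0.47, 1, -0.322, -0.245, 0.0, 0, 0, -0.47, 1, -0.322, -0.245, 0.0, 0, 0, -0.47, 1, -0.322, -0.245, 0.083, 0, 0, -0.47, 1, -0.322, -0.245, 0.083, 0, 0, -0.47, 1, -0.322, -0.245, 0.083, 0, 0, -0.47, 1, -0.322, -0.245, 0.083, 0, 0, -0.47, 1, -0.322, -0.245, 0.083, 0, 0, -0.47, 1, -0.322, -0.245, 0.083, 0, 0, -0.47, 1]}}

```text
time_s: 1.5
eef_pos: [0.4375, 0.1492, 0.2229]
eef_rot: [0.002, -0.001, 1.0, 0.0]
wrist_force: [0.9, -0.0, -0.1]
opening: 1.003
grasp_force: 0.0
```

Run:
```python
from h import *
o=ctrl.get_obs();print(o['eef_pos'],o['eef_rot'],o['time_s'])
print(proj('wrist',[.436,.148,.072]),proj('wrist',[.436+.0285,.148,.072]),proj('wrist',[.436,.148+.0285,.072]))
save('wrist','w1')
```

```text
[0.43747199 0.14924561 0.22294641] [ 1.82948967e-03 -7.44885402e-04  9.99998036e-01  1.61709834e-04] 1.5
[252.30500078 191.98258394] [252.28323579 225.78693602] [288.82858308 192.0137539 ]
```

View pics/w1.png

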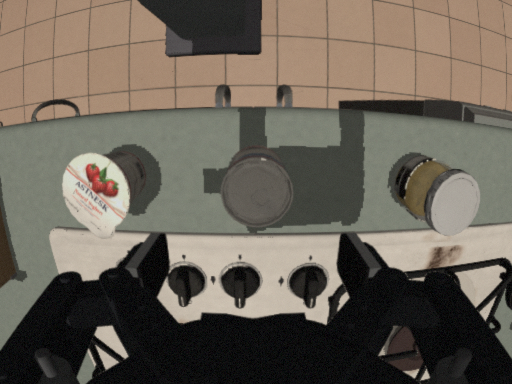

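The wrist view shows the tin's top centred at about (257,189). My estimate projects to (252,192), so it is about 4 mm off and well within the grip's reach. I'll descend and grip.

Call:
{"method": "carry_out", "body": {"steps": [0.003, 0.003, 0.04, 0, 0, 0, 1, 0.003, 0.003, 0.08, 0, 0, 0, 1, 0.003, 0.003, 0.118, 0, 0, 0, 1, 0.003, 0.003, 0.118, 0, 0, 0, 1, 0.003, 0.003, 0.118, 0, 0, 0, 0, 0.003, 0.003, 0.118, 0, 0, 0, 0, 0.003, 0.003, 0.118, 0, 0, 0, 0, 0.003, 0.003, 0.118, 0, 0, 0, 0, 0.003, 0.003, 0.118, 0, 0, 0, 0, 0.003, 0.003, 0.118, 0, 0, 0, 0, 0.003, 0.003, 0.118, 0, 0, 0, 0]}}

```text
time_s: 2.65
eef_pos: [0.4357, 0.1519, 0.1057]
eef_rot: [0.003, -0.0, 1.0, 0.0]
wrist_force: [-1.1, 2.0, 8.4]
opening: 0.66
grasp_force: 64.1
```

Call:
{"method": "carry_out", "body": {"steps": [0, 0, -0.05, 0, 0, 0, 0, 0, 0, -0.1, 0, 0, 0, 0, 0, 0, -0.15, 0, 0, 0, 0, 0, 0, -0.2, 0, 0, 0, 0, -0.03, -0.05, -0.22, 0, 0, 0, 0, -0.06, -0.1, -0.22, 0, 0, 0, 0, -0.065, -0.15, -0.22, 0, 0, 0, 0, -0.065, -0.2, -0.22, 0, 0, 0, 0, -0.065, -0.25, -0.22, 0, 0, 0, 0, -0.065, -0.3, -0.22, 0, 0, 0, 0, -0.065, -0.35, -0.22, 0, 0, 0, 0, -0.065, -0.4, -0.22, 0, 0, 0, 0, -0.065, -0.437, -0.22, 0, 0, 0, 0, -0.065, -0.437, -0.22, 0, 0, 0, 0, -0.065, -0.437, -0.22, 0, 0, 0, 0, -0.065, -0.437, -0.22, 0, 0, 0, 0]}}

```text
time_s: 4.25
eef_pos: [0.4985, -0.2845, 0.3234]
eef_rot: [0.0, -0.0, 1.0, 0.0]
wrist_force: [0.6, 0.1, -2.9]
opening: 0.656
grasp_force: 65.4
```

Run:
```python
from h import *
save('wrist','w2');save('top','t2')
a=cv2.imread('pics/w2.png');b=cv2.imread('pics/t2.png')[140:240,310:410]
b=cv2.resize(b,(384,384),interpolation=cv2.INTER_CUBIC)
cv2.imwrite('pics/c2.png',cv2.resize(np.hstack([a,b[:, :288]]),(800,384)))
```

```text
(no output)
```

View pics/c2.png

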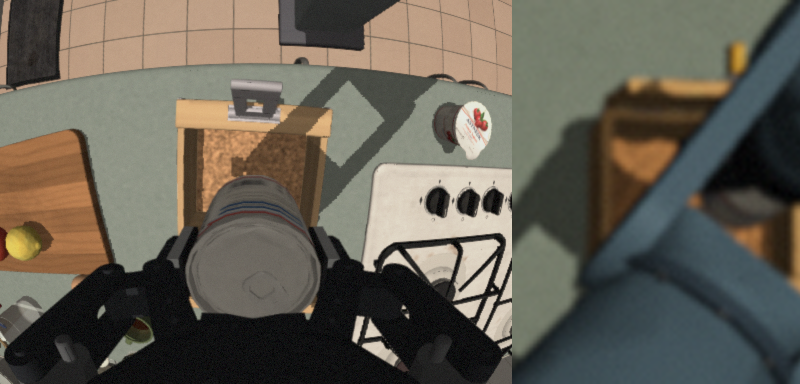

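The wrist view shows the rail's top with outer corners at (178,99) and (332,107), and inner corners at (180,128) and (330,136). The hasp stands near (255,100), leaning to the front.

Run:
```python
from h import *
P={n:atz('wrist',u,v,.095)[:2] for n,u,v in(('FR',178,99),('FL',332,107),('BR',180,128),('BL',330,136))}
for n in P: print(n,P[n].round(4))
d=P['FL']-P['FR']+P['BL']-P['BR']; yaw=np.arctan2(-d[0],d[1]); m=sum(P.values())/4
c=m+.065*np.array([np.cos(yaw),np.sin(yaw)]); print(yaw,np.linalg.norm(d)/2,c)
for g in([.13,.16],): pass
import itertools
# hasp tip in wrist image, assume pivot known
cy,sy=np.cos(yaw),np.sin(yaw)
W=lambda x,y,z:np.array([c[0]+cy*x-sy*y,c[1]+sy*x+cy*y,z])
for a in(1.4,1.6,1.8,2.0,2.2): print(a,[proj('wrist',W(-.068+.084*np.cos(a),y,.1+.084*np.sin(a))).round(0) for y in(-.018,.018)])
for n,p in(('inner BR',(-.05,-.072,.085)),('innerBL',(-.05,.072,.085)),('floorFR',(-.05,-.072,.006)),('floorFL',(-.05,.072,.006))): print(n,proj('wrist',W(*p)).round(0))
```

```text
FR [ 0.422  -0.3607]
FL [ 0.4298 -0.2046]
BR [ 0.4519 -0.3593]
BL [ 0.4597 -0.2057]
-0.05031545099849865 0.15506066810238614 [ 0.50577604 -0.28581814]
1.4 [array([230., 135.]), array([280., 137.])]
1.6 [array([231., 111.]), array([282., 114.])]
1.8 [array([232.,  88.]), array([283.,  91.])]
2.0 [array([234.,  67.]), array([284.,  70.])]
2.2 [array([236.,  50.]), array([284.,  52.])]
inner BR [186. 127.]
innerBL [322. 135.]
floorFR [199. 123.]
floorFL [309. 129.]
```

Call:
{"method": "carry_out", "body": {"steps": [-0.0125, -0.0015, 0.0, 0, 0, 0.05, 0, -0.0125, -0.0015, 0.04, 0, 0, 0.05, 0, -0.0125, -0.0015, 0.08, 0, 0, 0.05, 0, -0.0125, -0.0015, 0.12, 0, 0, 0.05, 0, -0.0125, -0.0015, 0.15, 0, 0, 0.05, 0, -0.0125, -0.0015, 0.175, 0, 0, 0.05, 0, -0.0125, -0.0015, 0.19, 0, 0, 0.05, 0, -0.0125, -0.0015, 0.2, 0, 0, 0.05, 0, -0.0125, -0.0015, 0.206, 0, 0, 0.05, 0, -0.0125, -0.0015, 0.21, 0, 0, 0.05, 0, -0.0125, -0.0015, 0.21, 0, 0, 0.05, 0, -0.0125, -0.0015, 0.21, 0, 0, 0.05, 0]}}

```text
time_s: 5.55
eef_pos: [0.5115, -0.2874, 0.1138]
eef_rot: [0.001, 0.025, 1.0, -0.0]
wrist_force: [0.4, -0.1, -2.2]
opening: 0.655
grasp_force: 65.4
```

Call:
{"method": "carry_out", "body": {"steps": [0, 0, 0.001, 0, 0, 0, 0, 0, 0, 0.002, 0, 0, 0, 0, 0, 0, 0.002, 0, 0, 0, 0, 0, 0, 0.002, 0, 0, 0, 0.9, 0, 0, 0.002, 0, 0, 0, 0.9, 0, 0, 0.002, 0, 0, 0, 0.9, 0, 0, 0.002, 0, 0, 0, 0.9, 0, 0, 0.002, 0, 0, 0, 0.9, 0, 0, 0.002, 0, 0, 0, 0.9, 0, 0, 0.002, 0, 0, 0, 0.9, 0, 0, -0.04, 0, 0, 0, 0.9, 0, 0, -0.08, 0, 0, 0, 0.9, 0, 0, -0.12, 0, 0, 0, 0.9, 0, 0, -0.16, 0, 0, 0, 0.9, 0, 0, -0.2, 0, 0, 0, 0.9, 0, 0, -0.2, 0, 0, 0, 0.9]}}

```text
time_s: 7.15
eef_pos: [0.5132, -0.2887, 0.3202]
eef_rot: [0.005, 0.025, 1.0, -0.004]
wrist_force: [0.9, 0.5, 0.6]
opening: 0.896
grasp_force: 0.0
```

Run:
```python
from h import *
save('wrist','w3');save('scene','s3')
a=cv2.imread('pics/w3.png');b=cv2.imread('pics/s3.png')[170:350,230:410]
cv2.imwrite('pics/c3.png',cv2.resize(np.hstack([a,cv2.resize(b,(384,384))]),(800,343)))
def W(x,y,z,c=(.506,-.286),yaw=-.05): return np.array([c[0]+np.cos(yaw)*x-np.sin(yaw)*y,c[1]+np.sin(yaw)*x+np.cos(yaw)*y,z])
for a_ in(1.4,1.5,1.57,1.65):
  for y in(.08,-.08): print(a_,y,proj('scene',W(.08-.128*np.cos(a_)+.01*np.sin(a_),y,.085+.128*np.sin(a_)+.01*np.cos(a_))).round(1))
print(proj('wrist',W(.005,0,.078)))
```

```text
1.4 0.08 [329.4 194.4]
1.4 -0.08 [380.8 237.3]
1.5 0.08 [334.1 192.3]
1.5 -0.08 [385.8 234.8]
1.57 0.08 [337.3 191.2]
1.57 -0.08 [389.1 233.4]
1.65 0.08 [340.8 190.2]
1.65 -0.08 [392.8 232. ]
[255.03647636 170.00904792]
```

View pics/c3.png

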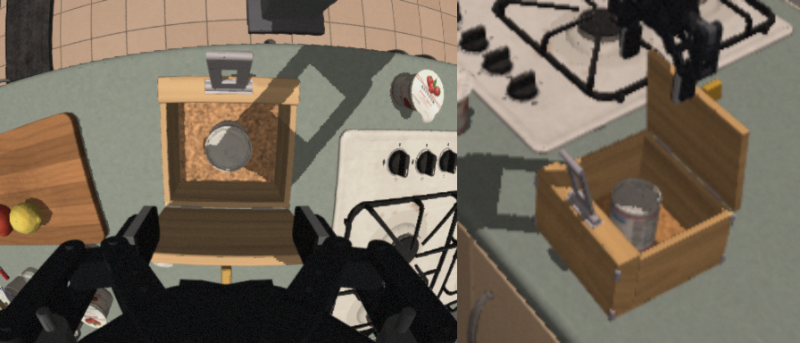

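The wrist view shows the tin standing in the box at (228,147). The scene crop gives the lid's free-edge corners, which fit a lid angle of about 1.42. Next I push the lid from behind, beside the wing, with the fingers shut.

```bash
cat >> h.py <<'E'
def W(x,y,z,c=(.506,-.286),yaw=-.05): return np.array([c[0]+np.cos(yaw)*x-np.sin(yaw)*y,c[1]+np.sin(yaw)*x+np.cos(yaw)*y,z])
YB=90+np.degrees(-.05)
E
python3 - <<'E'
from h import *
print('above',rel(W(.12,-.045,.32),yaw=YB)); print('down',rel(W(.12,-.045,.249),yaw=YB))
r=.09
for a in(1.5,1.35,1.2,1.05,.9,.75,.6,.45,.3,.15,0,-.05):
    p=W(.08-r*np.cos(a)+.01*np.sin(a)+.011,-.045,.085+r*np.sin(a)+.01*np.cos(a)+.073)
    print(a,np.round(rel(p,yaw=YB)[:3],3))
E
```

```text
above [-0.1146, -0.0441, -0.0056, -0.0017, 0.0021, 0.0002]
down [-0.1144, -0.0439, 0.0654, -0.0017, 0.0021, 0.0002]
1.5 [-0.089 -0.044  0.066]
1.35 [-0.075 -0.044  0.066]
1.2 [-0.062 -0.044  0.069]
1.05 [-0.049 -0.044  0.073]
0.9 [-0.037 -0.044  0.08 ]
0.75 [-0.026 -0.044  0.088]
0.6 [-0.017 -0.044  0.097]
0.45 [-0.009 -0.044  0.108]
0.3 [-0.002 -0.044  0.12 ]
0.15 [ 0.002 -0.044  0.133]
0 [ 0.005 -0.044  0.146]
-0.05 [ 0.005 -0.044  0.151]
```

Call:
{"method": "carry_out", "body": {"steps": [-0.05, -0.044, 0, 0, 0, 0, 0, -0.09, -0.044, 0, 0, 0, 0, 0, -0.114, -0.044, 0, 0, 0, 0, 0, -0.114, -0.044, 0, 0, 0, 0, 0, -0.114, -0.044, 0.035, 0, 0, 0, 0, -0.114, -0.044, 0.065, 0, 0, 0, 0, -0.114, -0.044, 0.065, 0, 0, 0, 0, -0.1, -0.044, 0.065, 0, 0, 0, 0, -0.089, -0.044, 0.066, 0, 0, 0, 0, -0.082, -0.044, 0.066, 0, 0, 0, 0, -0.075, -0.044, 0.066, 0, 0, 0, 0, -0.068, -0.044, 0.068, 0, 0, 0, 0, -0.062, -0.044, 0.069, 0, 0, 0, 0, -0.055, -0.044, 0.071, 0, 0, 0, 0, -0.049, -0.044, 0.073, 0, 0, 0, 0, -0.043, -0.044, 0.076, 0, 0, 0, 0, -0.037, -0.044, 0.08, 0, 0, 0, 0, -0.037, -0.044, 0.08, 0, 0, 0, 0]}}

```text
time_s: 9.05
eef_pos: [0.5446, -0.3326, 0.2317]
eef_rot: [-0.001, 0.025, 1.0, 0.001]
wrist_force: [0.1, -0.2, 0.0]
opening: 0.0
grasp_force: 0.0
```

Run:
```python
from h import *
save('scene','s4'); b=cv2.imread('pics/s4.png')[170:350,230:410]; cv2.imwrite('pics/c4.png',cv2.resize(b,(540,540)))
r=.09
for a in(1.05,.9,.75,.6,.45,.3,.15,0,-.05):
    p=W(.08-r*np.cos(a)+.01*np.sin(a)+.011,-.045,.085+r*np.sin(a)+.01*np.cos(a)+.073)
    print(a,np.round(rel(p,yaw=YB)[:3],3))
```

```text
1.05 [-0.014 -0.    -0.009]
0.9 [-0.002 -0.    -0.003]
0.75 [ 0.009 -0.     0.005]
0.6 [ 0.019 -0.     0.015]
0.45 [ 0.027 -0.     0.026]
0.3 [ 0.033 -0.     0.038]
0.15 [ 0.038 -0.     0.051]
0 [ 0.04  -0.     0.064]
-0.05 [ 0.04  -0.     0.068]
```

View pics/c4.png

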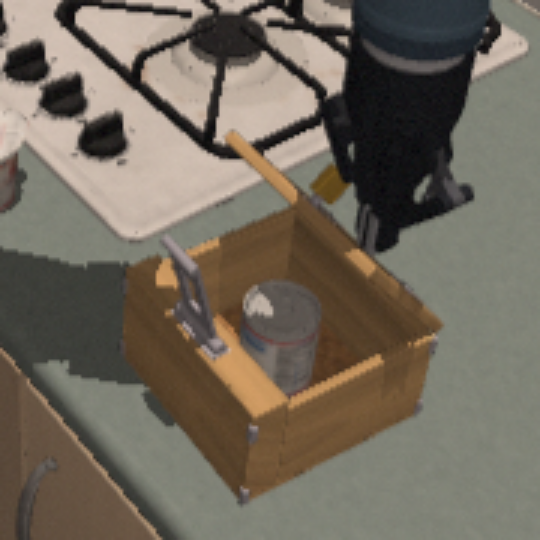

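The scene crop shows the lid now about half-way down, nearly edge-on from (230,135) to (440,325), with the wing at (330,180) and the fingers behind it. I'll keep pushing along the arc.

Call:
{"method": "carry_out", "body": {"steps": [0.004, 0, 0.001, 0, 0, 0, 0, 0.009, 0, 0.005, 0, 0, 0, 0, 0.014, 0, 0.01, 0, 0, 0, 0, 0.019, 0, 0.015, 0, 0, 0, 0, 0.023, 0, 0.02, 0, 0, 0, 0, 0.027, 0, 0.026, 0, 0, 0, 0, 0.03, 0, 0.032, 0, 0, 0, 0, 0.033, 0, 0.038, 0, 0, 0, 0, 0.036, 0, 0.044, 0, 0, 0, 0, 0.038, 0, 0.051, 0, 0, 0, 0, 0.039, 0, 0.057, 0, 0, 0, 0, 0.04, 0, 0.062, 0, 0, 0, 0, 0.04, 0, 0.064, 0, 0, 0, 0, 0.04, 0, 0.065, 0, 0, 0, 0, 0.04, 0, 0.066, 0, 0, 0, 0, 0.04, 0, 0.066, 0, 0, 0, 0]}}

```text
time_s: 10.7
eef_pos: [0.5058, -0.3307, 0.1676]
eef_rot: [-0.0, 0.025, 1.0, 0.0]
wrist_force: [-3.6, 2.5, 5.9]
opening: -0.004
grasp_force: 3.1
```

Call:
{"method": "carry_out", "body": {"steps": [0, 0, 0.002, 0, 0, 0, 0, 0, 0, 0.004, 0, 0, 0, 0, 0, 0, 0.004, 0, 0, 0, 0, 0, 0, 0.004, 0, 0, 0, 0]}}

```text
time_s: 11.1
eef_pos: [0.5059, -0.3308, 0.1673]
eef_rot: [-0.0, 0.024, 1.0, -0.0]
wrist_force: [-13.2, 10.2, 31.0]
opening: 0.004
grasp_force: 15.3
```

The lid is on its stop: 31 N at a tip height of 94 mm. Next I go round to the front of the hasp.

Run:
```python
from h import *
for p in([0,-.045,.30],[-.13,0,.30],[-.13,0,.238]): print(np.round(rel(W(*p),yaw=YB),3))
```

```text
[ 0.002 -0.    -0.133 -0.    -0.001  0.001]
[ 0.132  0.045 -0.133 -0.    -0.001  0.001]
[ 0.132  0.045 -0.071 -0.    -0.001  0.001]
```

Call:
{"method": "carry_out", "body": {"steps": [0, 0, -0.04, 0, 0, 0, 0, 0, 0, -0.09, 0, 0, 0, 0, 0, 0, -0.137, 0, 0, 0, 0, 0.045, 0.02, -0.137, 0, 0, 0, 0, 0.09, 0.045, -0.137, 0, 0, 0, 0, 0.132, 0.045, -0.137, 0, 0, 0, 0, 0.132, 0.045, -0.137, 0, 0, 0, 0, 0.132, 0.045, -0.1, 0, 0, 0, 0, 0.132, 0.045, -0.075, 0, 0, 0, 0, 0.132, 0.045, -0.075, 0, 0, 0, 0, 0.132, 0.045, -0.075, 0, 0, 0, 0, 0.132, 0.045, -0.075, 0, 0, 0, 0]}}

```text
time_s: 12.3
eef_pos: [0.3772, -0.2801, 0.2395]
eef_rot: [0.001, 0.025, 1.0, -0.001]
wrist_force: [-0.4, -0.1, 0.2]
opening: 0.001
grasp_force: 0.0
```

Run:
```python
from h import *
print('line',[np.round(rel(W(x,0,.238),yaw=YB),3) for x in (-.11,-.082)])
r=.074
for a in(1.5,1.35,1.2,1.05,.9,.75,.6,.5):
    p=W(-.068+r*np.cos(a)-.002*np.sin(a)-.011,0,.1+r*np.sin(a)+.002*np.cos(a)+.073)
    print(a,np.round(rel(p,yaw=YB)[:3],3))
```

```text
line [array([-0.019,  0.   ,  0.002, -0.002,  0.002,  0.   ]), array([-0.047,  0.   ,  0.002, -0.002,  0.002,  0.   ])]
1.5 [-0.053  0.    -0.007]
1.35 [-0.064  0.    -0.006]
1.2 [-0.075  0.    -0.003]
1.05 [-0.085  0.     0.002]
0.9 [-0.094  0.     0.008]
0.75 [-0.103  0.     0.015]
0.6 [-0.11   0.     0.023]
0.5 [-0.114  0.001  0.03 ]
```

Call:
{"method": "carry_out", "body": {"steps": [-0.01, 0, 0.002, 0, 0, 0, 0, -0.019, 0, 0.002, 0, 0, 0, 0, -0.028, 0, 0.001, 0, 0, 0, 0, -0.037, 0, -0.002, 0, 0, 0, 0, -0.045, 0, -0.005, 0, 0, 0, 0, -0.053, 0, -0.007, 0, 0, 0, 0, -0.058, 0, -0.007, 0, 0, 0, 0, -0.064, 0, -0.006, 0, 0, 0, 0, -0.07, 0, -0.005, 0, 0, 0, 0, -0.075, 0, -0.003, 0, 0, 0, 0, -0.08, 0, -0.001, 0, 0, 0, 0, -0.085, 0, 0.002, 0, 0, 0, 0, -0.09, 0, 0.005, 0, 0, 0, 0, -0.094, 0, 0.008, 0, 0, 0, 0, -0.103, 0, 0.015, 0, 0, 0, 0, -0.11, 0, 0.023, 0, 0, 0, 0, -0.11, 0, 0.023, 0, 0, 0, 0]}}

```text
time_s: 14.0
eef_pos: [0.4865, -0.2842, 0.2132]
eef_rot: [-0.001, 0.025, 1.0, 0.001]
wrist_force: [0.1, -0.3, -0.5]
opening: 0.001
grasp_force: 0.0
```

Run:
```python
from h import *
save('scene','s5'); save('wrist','w5'); b=cv2.imread('pics/s5.png')[170:350,230:410]; a=cv2.imread('pics/w5.png')
cv2.imwrite('pics/c5.png',np.hstack([cv2.resize(b,(384,384)),a])[:,:800])
```

```text
(no output)
```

View pics/c5.png

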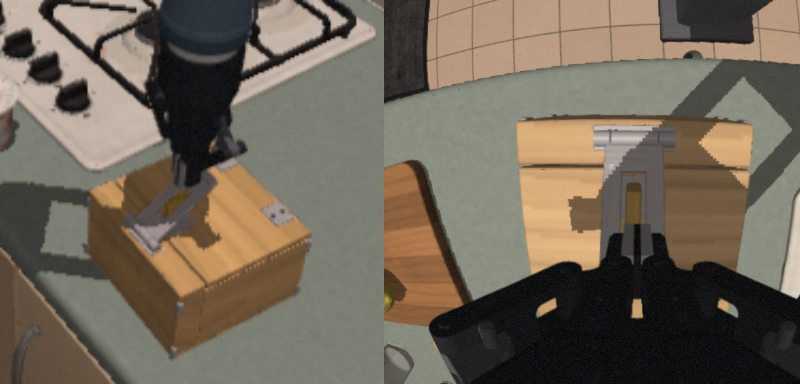

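The hasp is at roughly 0.6 rad with the lid shut, and the wing at (633,195) in the wrist half shows through the slot. I'll move over the hasp's solid end and press it down.

Run:
```python
from h import *
for p in([-.02,0,.232],[.009,0,.232],[.009,0,.177],[.009,0,.174]): print(np.round(rel(W(*p),yaw=YB),3))
```

```text
[ 0.    -0.    -0.018  0.001 -0.001  0.001]
[-0.029 -0.    -0.018  0.001 -0.001  0.001]
[-0.029 -0.001  0.037  0.001 -0.001  0.001]
[-0.029 -0.001  0.04   0.001 -0.001  0.001]
```

Call:
{"method": "carry_out", "body": {"steps": [0, 0, -0.01, 0, 0, 0, 0, 0, 0, -0.018, 0, 0, 0, 0, -0.015, 0, -0.018, 0, 0, 0, 0, -0.029, 0, -0.018, 0, 0, 0, 0, -0.029, 0, -0.018, 0, 0, 0, 0, -0.029, 0, -0.01, 0, 0, 0, 0, -0.029, 0, 0.0, 0, 0, 0, 0, -0.029, 0, 0.01, 0, 0, 0, 0, -0.029, 0, 0.018, 0, 0, 0, 0, -0.029, 0, 0.025, 0, 0, 0, 0, -0.029, 0, 0.03, 0, 0, 0, 0, -0.029, 0, 0.034, 0, 0, 0, 0, -0.029, 0, 0.037, 0, 0, 0, 0, -0.029, 0, 0.037, 0, 0, 0, 0]}}

```text
time_s: 15.5
eef_pos: [0.515, -0.2861, 0.1775]
eef_rot: [-0.0, 0.025, 1.0, 0.0]
wrist_force: [-0.1, 0.8, 0.3]
opening: 0.001
grasp_force: 0.0
```

Call:
{"method": "carry_out", "body": {"steps": [0, 0, 0.002, 0, 0, 0, 0, 0, 0, 0.004, 0, 0, 0, 0, 0, 0, 0.006, 0, 0, 0, 0, 0, 0, 0.006, 0, 0, 0, 0, 0, 0, 0.006, 0, 0, 0, 0]}}

```text
time_s: 16.0
eef_pos: [0.5155, -0.2867, 0.1754]
eef_rot: [0.0, 0.025, 1.0, -0.001]
wrist_force: [-8.0, 5.7, 21.4]
opening: -0.003
grasp_force: 10.8
```

Call:
{"method": "carry_out", "body": {"steps": [0, 0, -0.03, 0, 0, 0, 0, 0, 0, -0.07, 0, 0, 0, 0.5, 0.019, 0, -0.08, 0, 0, 0, 0.5, 0.037, 0, -0.08, 0, 0, 0, 0.5, 0.037, 0, -0.08, 0, 0, 0, 0.5, 0.037, 0, -0.08, 0, 0, 0, 0.5, 0.037, 0, -0.08, 0, 0, 0, 0.5]}}

```text
time_s: 16.7
eef_pos: [0.4786, -0.2844, 0.2517]
eef_rot: [0.0, 0.025, 1.0, 0.0]
wrist_force: [0.0, 0.6, 0.1]
opening: 0.502
grasp_force: 0.0
```

Run:
```python
from h import *
print(ctrl.get_obs()['q'],proj('wrist',W(-.028,0,.125)),proj('wrist',W(-.041,0,.125)),proj('wrist',W(-.015,0,.125)))
print(rel(W(-.028,0,.180),yaw=YB))
save('wrist','w6'); a=cv2.imread('pics/w6.png')[60:330,110:410]; cv2.imwrite('pics/c6.png',cv2.resize(a,(660,594)))
```

```text
[-7.49406305e-01  1.92869202e-01  1.70338914e+00  1.54911135e-04
  1.24540306e+00 -2.27046343e+00] [253.6163499  203.73431779] [253.62862438 185.8144702 ] [253.60263109 220.95103245]
[0.0006, -0.0002, 0.0717, 0.0002, 0.0, 0.0002]
```

View pics/c6.png

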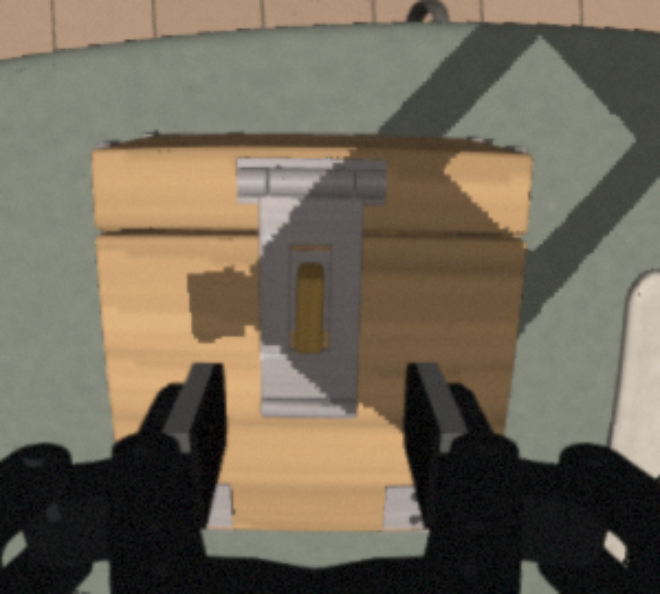

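The hasp lies flat and the wing stands through the slot, its top centred at (311,313) in the crop. That is within 1.5 mm of my prediction. I'll descend and grip the wing.

Call:
{"method": "carry_out", "body": {"steps": [0.001, -0.0015, 0.03, 0, 0, 0, 0.5, 0.001, -0.0015, 0.055, 0, 0, 0, 0.4, 0.001, -0.0015, 0.071, 0, 0, 0, 0.4, 0.001, -0.0015, 0.071, 0, 0, 0, 0.4, 0.001, -0.0015, 0.071, 0, 0, 0, 0, 0.001, -0.0015, 0.071, 0, 0, 0, 0, 0.001, -0.0015, 0.071, 0, 0, 0, 0, 0.001, -0.0015, 0.071, 0, 0, 0, 0, 0.001, -0.0015, 0.071, 0, 0, 0, 0, 0.001, -0.0015, 0.071, 0, 0, 0, 0]}}

```text
time_s: 17.75
eef_pos: [0.4777, -0.2862, 0.182]
eef_rot: [0.001, 0.025, 1.0, -0.001]
wrist_force: [0.8, 1.1, 5.8]
opening: 0.085
grasp_force: 61.2
```

Call:
{"method": "carry_out", "body": {"steps": [0, 0, 0, 0, 0, 0.12, 0, 0, 0, 0, 0, 0, 0.24, 0, 0, 0, 0, 0, 0, 0.36, 0, 0, 0, 0, 0, 0, 0.48, 0, 0, 0, 0, 0, 0, 0.6, 0, 0, 0, 0, 0, 0, 0.72, 0, 0, 0, 0, 0, 0, 0.84, 0, 0, 0, 0, 0, 0, 0.96, 0, 0, 0, 0, 0, 0, 1.08, 0, 0, 0, 0, 0, 0, 1.2, 0, 0, 0, 0, 0, 0, 1.32, 0, 0, 0, 0, 0, 0, 1.44, 0, 0, 0, 0, 0, 0, 1.54, 0, 0, 0, 0, 0, 0, 1.58, 0, 0, 0, 0, 0, 0, 1.58, 0, 0, 0, 0, 0, 0, 1.58, 0]}}

```text
time_s: 19.35
eef_pos: [0.4772, -0.2866, 0.182]
eef_rot: [0.001, 0.728, 0.686, -0.001]
wrist_force: [-1.9, -1.3, 7.7]
opening: 0.089
grasp_force: 61.5
```

Run:
```python
from h import *
o=ctrl.get_obs(); print(o['eef_rot'],o['torque'])
```

```text
[ 8.53789242e-04  7.27560775e-01  6.86042494e-01 -5.35236202e-04] [-0.06787516  0.33784669 -0.03132015]
```

Turned to about 1.57. I'll release, rise straight up and look.

Call:
{"method": "carry_out", "body": {"steps": [0, 0, 0, 0, 0, 0, 0.5, 0, 0, 0, 0, 0, 0, 0.5, 0, 0, 0, 0, 0, 0, 0.5, 0, 0, 0, 0, 0, 0, 0.5, 0, 0, 0, 0, 0, 0, 0.5, 0, 0, -0.02, 0, 0, 0, 0.5, 0, 0, -0.05, 0, 0, 0, 0.5, 0, 0, -0.1, 0, 0, 0, 0.5, 0, 0, -0.14, 0, 0, 0, 0.5, 0, 0, -0.14, 0, 0, 0, 0.5, 0, 0, -0.14, 0, 0, 0, 0.5]}}

```text
time_s: 20.45
eef_pos: [0.4774, -0.286, 0.322]
eef_rot: [0.001, 0.728, 0.686, 0.0]
wrist_force: [-0.4, 2.0, -0.9]
opening: 0.502
grasp_force: 0.0
```

Run:
```python
from h import *
save('wrist','w7'); save('scene','s7'); a=cv2.imread('pics/w7.png'); b=cv2.imread('pics/s7.png')[170:350,230:410]
cv2.imwrite('pics/c7.png',cv2.resize(np.hstack([a,cv2.resize(b,(384,384))]),(800,343)))
```

```text
(no output)
```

View pics/c7.png

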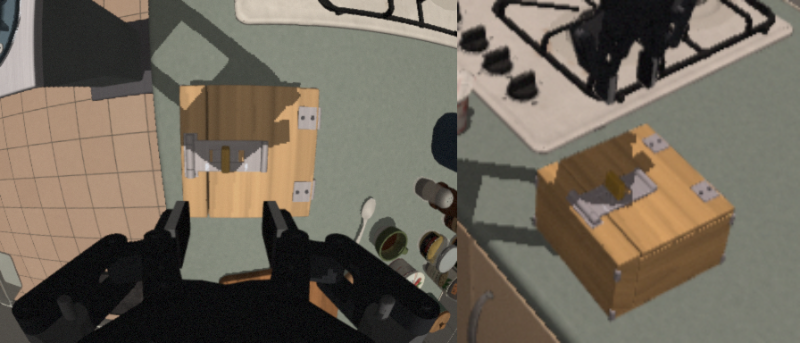

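The lid is shut, the hasp is flat, and the wing at (225,158) lies across the slot. I'm handing in.

```bash
python3 -c "
from bench import ctrl
print(ctrl.hand_in())"
```

```text
the job is handed in; nothing more can be done
None
```

I handed the job in at about 20 s with the tin standing in the box, the lid shut, the hasp flat and the wing turned across the slot to lock it; the hand-in returned no verdict.

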